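# Lay a load-cell blank into the locating corner

## Task

Tip the tall aluminium load-cell blank over onto its side on the black-topped fixture by pushing it, well above its balance point, towards the end stop, without lifting it off the fixture. Then slide it fully home, first pressing it sideways against the long back fence and then along the fence against the end stop, each time with a steady push of about 10 N for half a second and never more than 30 N on either stop, so that it is left lying flush against both with its round bores facing sideways. Leave everything else on the bench where it is.

Things in the scene. Friction and masses are not known exactly. Their poses are not given: they have to be found in the camera images.
- fixture: Flat plate fixed to the bench, 230 x 400 x 12 mm, slick black plastic top. Origin on the bench, z up, plate top at z = 12 mm; it spans x -80..150, y -180..220 mm. y runs from the free end to the end stop, x from the robot's side to the back fence. The area x -80..60, y -180..130 mm is clear but for the blank; bystanders stand behind the fence.
- end_stop: Rigid steel bar, 120 mm (along x) x 18 mm thick x 46 mm high, fixed on the plate across its +y end. Origin at the centre of the lower edge of its locating face; axes as the fixture's. The locating face looks to -y and lies at fixture y = 130 mm; it spans fixture x -65..55 mm.
- fence: Rigid steel bar, 260 mm (along y) x 18 mm thick x 46 mm high, fixed on the plate along its back. Origin at the centre of the lower edge of its locating face; axes as the fixture's. The locating face looks to -x and lies at fixture x = 60 mm; it spans fixture y -130..130 mm.
- blank: Bare aluminium bar 40 x 40 x 150 mm, 0.35-0.65 kg, evenly dense, upright on the plate near its free (-y) end, turned up to 0.12 rad. Origin: centre of the foot; z along its length, x along the bores (two dark round holes joined by a slot, on its +x and -x faces). Past its balance it falls freely, landing 15 mm+ short of both stops.
- blank_mid (a point): The middle of the blank, on its axis 75 mm from the foot; axes as the blank's. Tipped towards the end stop, the blank's z lies roughly along the fixture's +y and its -y face is up. The blank slides on the plate at about 1-2.5 N (friction about 0.3: pushed low it slides instead of tipping). Fully home, this point is at fixture (40, 55, 32) mm.
- cell_done: Bystander: finished load cell 30 x 30 x 130 mm with a brown gauge strip, lying along the fixture's y on the strip behind the back fence. Origin at the centre of its underside.
- pin_cup: Bystander: open steel cup, 52 mm across, 35 mm high, standing on the strip behind the back fence. Origin at the centre of its underside.
- cell_up: Bystander: finished load cell 30 x 30 x 130 mm with a brown gauge strip and green tags, upright on the bench to the robot's right of the fixture. Origin at the centre of its foot.
- cleaner: Bystander: white plastic bottle, 60 mm across, 160 mm high, standing on the bench to the robot's left. Origin at the centre of its underside.
- tape: Bystander: yellow ring, 90 mm across, 18 mm high, on the bench to the robot's left. Origin at the centre of its underside.
- driver: Bystander: screwdriver lying on the bench to the robot's right.
There are look-alikes about, which are no part of the job. What is shaped like the blank but blue, red or yellow is not meant.

How it is judged:
On the way, in this order (a step that is already met when the one before it is completed fails the run):
1. the fingers push the blank over, well above its balance point (angle between blank's own z axis and vertical between 0.06 and 0.5 rad and z of the grasp point in the frame of blank above 0.09 m and contact force between the fingers and blank above 0.1 N), for 0.1 s.
2. the blank lies on its side on the fixture, tipped towards the end stop (its -y face up), bores facing sideways (angle between blank's own z axis and vertical between 1.491 and 1.651 rad and angle between blank's own y axis and vertical above 3.06 rad and z of blank_mid in the frame of fixture between 0.029 and 0.035 m), for 0.2 s.
3. the lying blank is pushed by the fingers with more than 6 N while it bears on the back fence (angle between blank's own z axis and vertical between 1.491 and 1.651 rad and angle between blank's own y axis and vertical above 3.06 rad and contact force between the fingers and blank above 6 N and contact force between blank and fence above 1 N), for 0.2 s.
4. the lying blank is pushed by the fingers with more than 6 N while it bears on the end stop (angle between blank's own z axis and vertical between 1.491 and 1.651 rad and angle between blank's own y axis and vertical above 3.06 rad and contact force between the fingers and blank above 6 N and contact force between blank and end_stop above 1 N), for 0.2 s.
At the end, for the whole second after the job is handed in: The blank lies at rest on the fixture plate with its bores facing sideways and its -y face up (level within 0.08 rad), against the end stop and the back fence (each within 2.5 mm) and parallel to the fence (within 0.035 rad) (all of step 2 and y of blank_mid in the frame of fixture between 0.0525 and 0.0575 m and x of blank_mid in the frame of fixture between 0.0375 and 0.0425 m and angle between the z axis of blank and the y axis of fixture, either way round below 0.035 rad and linear speed of blank below 0.01 m/s); the robot touches nothing.
It fails at once if the blank is lifted off the fixture (its middle more than 15 mm higher than when it stands) (z of blank_mid in the frame of fixture above 0.102 m).
It fails at once if the blank is pressed against the end stop with more than 30 N (contact force between blank and end_stop above 30 N).
It fails at once if the blank is pressed against the back fence with more than 30 N (contact force between blank and fence above 30 N).
It fails at once if a bystander is moved by more than 20 mm (distance of any of cell_done, pin_cup, cell_up, cleaner, tape, driver from where it was at the start of the episode above 0.02 m).
It also fails if it takes over 67 s, if anything falls off the work surface, if the arm or the gripper's body presses on something with over 40 N, if the wrist force passes 120 N, or if a joint passes its speed limit or range.

## Robot

A 6-joint arm with a two-finger parallel gripper is mounted at the origin on the work surface. World frame = base frame: x ahead of the robot, y to its left, z up, the work surface at z = 0. Lengths are in m, angles in rad, forces in N, time in s.
With the tool pointing down it reaches from about 0.275 to 0.85 m from the base axis. Payload 5.2 kg.
Tool frame: the origin (TCP) lies at the centre of the arm's flange, where the gripper is bolted on; the fingertips stand ahead of it and the grasp point (between the pads) lies 155 mm ahead of it (ctrl.tip_extent is the z of the fingertips in the tool frame, in m); z points along the fingers, y is the line along which they close (so a half turn about z gives the same grasp; the last joint's range is limited). The gripper opens to 85 mm and grips with 20 to 120 N. Pads are 22 mm wide; open, the fingers measure 114 mm over their backs; the gripper's body (76 mm by 85 mm) begins 54 mm behind the grasp point. The pads swing forward as they close: fully open they stand 13 mm farther back than shut.
Start: joints at [0.993, 0.259, 1.535, -0, 1.348, -0.203], TCP at [0.201, 0.512, 0.405] pointing down, gripper open.
Joint ranges: [-3.14, 3.14], [-0.91, 2.08], [0.19, 2.58], [-1.22, 4.36], [0.22, 2.71], [-3.12, 3.12]. Speed limits (rad/s): [2.57, 2.57, 3.14, 3.14, 3.14, 3.14].

## Interface

Orientations are given as a 3x3 rotation matrix whose columns are the frame's x, y, z axes.
In Python, from bench import ctrl, imaging gives the robot as it stands.
- The arm moves only by the tool send_rows, never from a script. Its argument "motion" is a list of rows, each a list of 3 entries, a list of its own where there are three numbers: the turn, a rotation vector about the tool's x, y, z in rad, then the shift along the tool's x, y, z in mm, then the closure, from 0 (fully open) to 1 (shut). A call has 1 to 8 rows; each row shifts and turns the commanded pose from where the row before left it, along the tool's axes as they then stand; what a row does not reach is not made up. A row lasts 1/10 s, in which the tool goes at most 50 mm and 8.59 degrees, less where a joint would pass 70% of its speed; a pose out of reach is approached as far as the arm can. A call is refused whole if a number of a shift passes 50 or a number of a turn 0.15, either way. A call with a gripper value outside its range is refused whole. The fingers move at their own pace and stop on an object; the grip force is fixed at half the most. Time passes only in rows, so rows that do not move let the fingers close. It gives the time, the measured TCP pose, the force, the opening and the grip force at its end, in the units of the state.
- ctrl.observe(): the state, without advancing time (a new reading comes with each control period).
- imaging.camera(name): name is "scene" or "top" or "wrist"; returns the picture (480x640x3 uint8, red, green, blue); there is no depth.
- imaging.get_calibration(name): a dict with "fx", "fy", "cx", "cy" (pixels), "rvec" (rotation vector, rad) and "tvec" (3), from world to camera coordinates, as OpenCV has them; the wrist camera has in their place "mount" (4x4, takes a point from camera to tool coordinates, whose origin is the TCP and whose axes are the flange's). Camera axes: x right, y down, z forward; pixel columns grow to the right and rows downward; lengths in m; the calibration is good to about 2 mm. The wrist camera is an equidistant fisheye: a pixel r from the principal point sees the ray r / f radians off the axis. A picture is of the moment at which its call begins: read the wrist's pose just before it. get_calibration takes no time and is no camera call.
- ctrl.sign_off(): hands the job in; it is judged then, once.
The state is a dict: "time_s": time; "qpos": joint angles; "qvel": joint speeds; "joint_efforts": joint torques, N m; "tool_pos": TCP position; "eef_rot": TCP orientation; "force": force on the tool from outside, world axes, zero at the start; "ft_torque": the same for the moment, N m; "finger_gap": opening from 0.0 (shut) to 1.0 (fully open); "grasp_force": force on a finger pad.
Only numpy, scipy, OpenCV 4.12 (cv2) and the standard library are available. Lean on these libraries where they do the work, as an engineer would, in place of code of your own. Each camera call takes 0.05 s, during which the arm holds its last target. There are 200 camera calls.

## Working session

There is one attempt and no reset: what is moved stays moved. The work goes in short steps, Python scripts to look and compute and a tool call to move; the robot and the scene stay as the last step left them, time stands still between calls to the robot, and variables do not carry over. Pictures are saved under pics/ and viewed, at most 10 in all, crops included, and the job is handed in when it is done.

Besides the shell and the picture viewer there is one more tool, called after "Call:" as name(argument=value, ...), one argument or row to a line, values as JSON. send_rows: Moves the arm, as the interface text tells. Its arguments: {"type":"object","properties":{"motion":{"type":"array"}},"required":["motion"]}

```bash
ls; mkdir -p pics; python3 - <<'E'
from bench import ctrl, imaging
import cv2
s=ctrl.observe(); print(s, ctrl.tip_extent)
for n in("scene","top"):
    cv2.imwrite(f"pics/{n}0.png",imaging.camera(n)[:,:,::-1]); print(n,imaging.get_calibration(n))
E
```

```text
pics
{'time_s': 0.0, 'qpos': array([ 9.93180270e-01,  2.59370433e-01,  1.53606162e+00,  5.29678265e-06,
        1.34802301e+00, -2.02816031e-01]), 'qvel': array([-1.28268489e-03,  1.59018052e-05, -1.78545246e-03,  6.67265985e-04,
       -4.79715945e-04, -5.05310330e-04]), 'joint_efforts': array([ 1.11344994e-03, -4.46041095e+01, -2.90566313e+01, -3.80183183e-04,
        1.16250466e-02, -1.71396316e-06]), 'tool_pos': array([0.20121731, 0.51164766, 0.40386825]), 'eef_rot': array([[-9.30580224e-01,  3.66086607e-01, -1.02125337e-03],
       [ 3.66087834e-01,  9.30578998e-01, -1.55743979e-03],
       [ 3.80199089e-04, -1.82319111e-03, -9.99998266e-01]]), 'force': array([0.46814693, 0.53968348, 0.11874511]), 'ft_torque': array([-0.01567254,  0.00757437, -0.03089338]), 'grasp_force': 0.0, 'finger_gap': 0.9990364585089743} 0.1734
scene {'fx': 483.51322653714664, 'fy': 483.51322653714664, 'cx': 329.65607941167997, 'cy': 246.95416881596267, 'rvec': array([ 1.07260195,  2.39054675, -1.02069907]), 'tvec': array([ 0.35439886, -0.20762497,  1.60897732])}
top {'fx': 607.3271139108081, 'fy': 607.3271139108081, 'cx': 325.70097584410047, 'cy': 239.26801718092815, 'rvec': array([ 2.1347589 , -2.10049006,  0.21572601]), 'tvec': array([0.01033339, 0.50678344, 1.48768043])}
```

View pics/scene0.png

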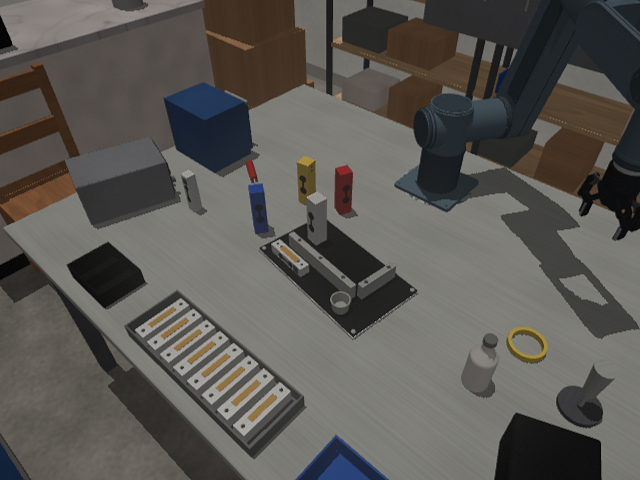

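View pics/top0.png

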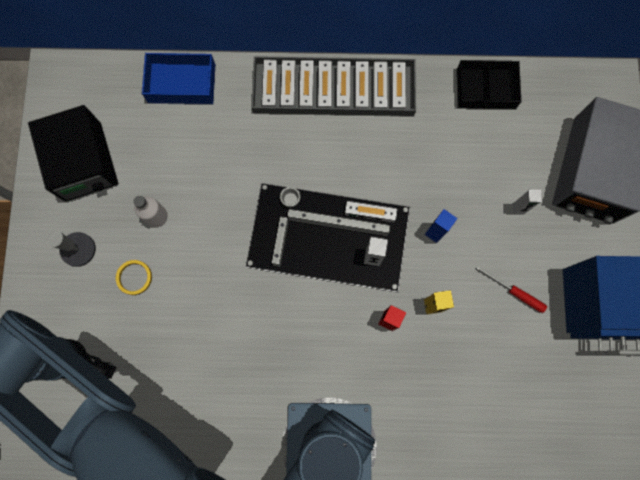

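The bare grey upright bar is at scene (317,218) / top (376,250), near the free end of the black plate. Things that could be mistaken for it: blue (259,208), yellow (306,180), red (343,190), cell_up (190,190) and cell_done (290,257) in the scene view. None of these is a bare aluminium bar on the plate. I'll check with a close crop.

```bash
python3 - <<'E'
import cv2,numpy as np
t=cv2.imread("pics/top0.png")[175:300,240:415]; s=cv2.imread("pics/scene0.png")[185:340,255:425]
a=cv2.resize(t,(800,571),interpolation=cv2.INTER_CUBIC);cv2.imwrite("pics/ctop.png",a)
a=cv2.resize(s,None,fx=3.8,fy=3.8,interpolation=cv2.INTER_CUBIC);cv2.imwrite("pics/cscene.png",a)
E
```

```text
(no output)
```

View pics/ctop.png

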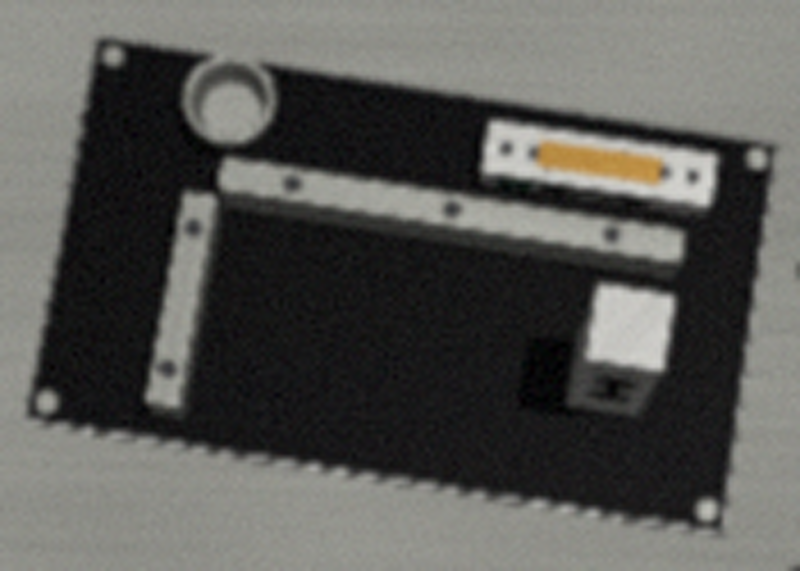

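View pics/cscene.png

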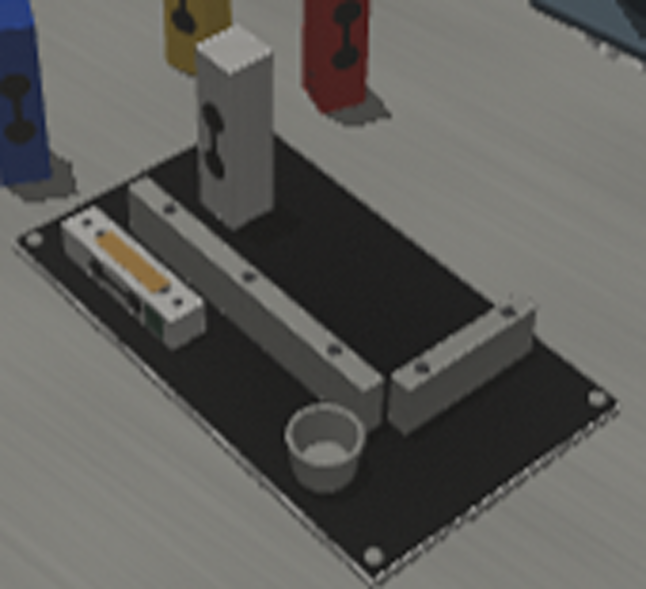

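Both crops show the bare grey bar upright on the plate, top face at top crop ~(632,326), with bores on the ±x sides. The fence and stop are clear. Next I'll measure the plate corners and the blank's top face.

```bash
cat > h.py <<'E'
import cv2,numpy as np
from bench import ctrl,imaging
def ray(name,px,z):
    c=imaging.get_calibration(name);R=cv2.Rodrigues(c["rvec"])[0];C=-R.T@c["tvec"]
    p=np.atleast_2d(px).astype(float);d=np.c_[(p[:,0]-c["cx"])/c["fx"],(p[:,1]-c["cy"])/c["fy"],np.ones(len(p))]@R
    return C+d*((z-C[2])/d[:,2])[:,None]
def proj(name,P):
    c=imaging.get_calibration(name);return cv2.projectPoints(np.atleast_2d(P),c["rvec"],c["tvec"],np.array([[c["fx"],0,c["cx"]],[0,c["fy"],c["cy"]],[0,0,1.]]),None)[0][:,0]
E
python3 - <<'E'
from h import *
np.set_printoptions(precision=4,suppress=True)
im=cv2.imread("pics/top0.png");g=cv2.cvtColor(im,6)
m=np.array([[97,38],[775,147],[720,530],[30,418]])/4.571+[240-.4,175-.4]
F=np.array([[150,220],[150,-180],[-80,-180],[-80,220]])/1e3
mask=np.zeros_like(g);mask[175:300,240:415]=(g<60)[175:300,240:415]
cs=cv2.findContours(mask,0,1)[0];k=max(cs,key=cv2.contourArea)
r=cv2.boxPoints(cv2.minAreaRect(cv2.convexHull(k)));print("man",m,"\nauto",r)
for q in(m,np.array([min(r,key=lambda a:np.hypot(*(a-b))) for b in m])):
    W=ray("top",q,.012)
    print(np.linalg.norm(W-np.roll(W,1,0),axis=1))
    A,B=F-F.mean(0),W[:,:2]-W[:,:2].mean(0);U,_,V=np.linalg.svd(A.T@B);R=(U@V).T;t=W[:,:2].mean(0)-R@F.mean(0)
    print("fix",t,np.arctan2(R[1,0],R[0,0]),np.linalg.det(R))
    # blank
    b=np.zeros_like(g);b[230:260,362:392]=(g>150)[230:260,362:392]
    kb=max(cv2.findContours(b,0,1)[0],key=cv2.contourArea)
    rb=cv2.minAreaRect(kb);bp=cv2.boxPoints(rb);Wb=ray("top",bp,.162)
    mb=np.array([[597,284],[678,293],[668,370],[585,360]])/4.571+[240-.4,175-.4];Wm=ray("top",mb,.162)
    for w in(Wb,Wm):
        f=(w[:,:2]-t)@R;print("blank fix",f.mean(0),w.mean(0),np.linalg.norm(f-np.roll(f,1,0),axis=1),[np.arctan2(*(f[i]-f[i-1])[::-1]) for i in range(4)])
    # fence face check: fence top front corners
    fc=np.array([[220,195],[683,262],[213,198],[184,408]])/4.571+[239.6,174.6]
    print("fence/stop top edge",((ray("top",fc,.058)[:,:2])-t)@R)
E
```

```text
man [[260.8207 182.9133]
 [409.1471 206.7593]
 [397.1148 290.5484]
 [246.1631 266.0461]] 
auto [[246.3764 266.1927]
 [259.6416 182.9164]
 [409.6581 206.8128]
 [396.3929 290.0891]]
[0.225  0.3964 0.224  0.3923]
fix [ 0.4858 -0.0025] -0.1452748739900643 0.9999999999999997
blank fix [-0.0017 -0.1014] [ 0.4695 -0.1026  0.162 ] [0.0387 0.0385 0.0389 0.0385] [np.float64(1.5645825877778614), np.float64(-0.015081236076070169), np.float64(-1.5777816638231719), np.float64(3.121159013512241)]
blank fix [-0.0012 -0.1025] [ 0.4698 -0.1037  0.162 ] [0.0402 0.0418 0.0406 0.0427] [np.float64(-0.0066359916383702325), np.float64(-1.521967151610623), np.float64(-3.1272092613841593), np.float64(1.6107052035646157)]
fence/stop top edge [[ 0.0568  0.1279]
 [ 0.0606 -0.1314]
 [ 0.0544  0.1314]
 [-0.0644  0.1266]]
[0.2248 0.4008 0.2232 0.3898]
fix [ 0.486  -0.0018] -0.14341537198968698 1.0000000000000002
blank fix [-0.002  -0.1021] [ 0.4695 -0.1026  0.162 ] [0.0387 0.0385 0.0389 0.0385] [np.float64(1.5627230857774843), np.float64(-0.01694073807644775), np.float64(-1.5796411658235492), np.float64(3.119299511511864)]
blank fix [-0.0014 -0.1032] [ 0.4698 -0.1037  0.162 ] [0.0402 0.0418 0.0406 0.0427] [np.float64(-0.008495493638747794), np.float64(-1.5238266536110001), np.float64(-3.1290687633845367), np.float64(1.6088457015642383)]
fence/stop top edge [[ 0.0569  0.1271]
 [ 0.0602 -0.1322]
 [ 0.0546  0.1306]
 [-0.0642  0.126 ]]
```

The measurements hold up: the plate comes out at 0.224 x 0.395 m and the blank's top at 39 x 39 mm. The fixture is at (0.486,-0.002) with yaw about -0.142, and the blank is at fixture (-1,-102) mm. I'll turn tool y onto fixture x (tool x then lies along fixture y), with the gripper shut.

Call:
send_rows(
  motion=[
    [[0,0,0.149],[0,0,0],1],
    [[0,0,0.149],[0,0,0],1],
    [[0,0,0.149],[0,0,0],1],
    [[0,0,0.149],[0,0,0],1],
    [[0,0,0.149],[0,0,0],1],
    [[0,0,0.149],[0,0,0],1],
    [[0,0,0.149],[0,0,0],1],
    [[0,0,0.149],[0,0,0],1],
  ],
)

```text
time_s: 0.9
tool_pos: [0.2012, 0.5117, 0.4042]
eef_rot: [[0.002, 1.0, -0.001], [1.0, -0.002, -0.001], [-0.001, -0.001, -1.0]]
force: [0.8, 0.3, 0.4]
finger_gap: -0.0
grasp_force: 0.0
```

Call:
send_rows(
  motion=[
    [[0,0,0.147],[0,0,0],1],
    [[0,0,0],[0,0,0],1],
    [[0,0,0],[-40,22,0],1],
    [[0,0,0],[-40,22,0],1],
    [[0,0,0],[-40,22,0],1],
    [[0,0,0],[-40,22,0],1],
    [[0,0,0],[-40,22,0],1],
    [[0,0,0],[-40,22,0],1],
  ],
)

```text
time_s: 1.7
tool_pos: [0.2978, 0.2538, 0.4047]
eef_rot: [[0.137, 0.991, 0.0], [0.991, -0.137, 0.0], [0.0, 0.0, -1.0]]
force: [0.8, -1.5, -0.1]
finger_gap: -0.001
grasp_force: 0.0
```

```bash
cat >> h.py <<'E'
T=np.array([.486,-.002]);Y=-.142;RF=np.array([[np.cos(Y),-np.sin(Y)],[np.sin(Y),np.cos(Y)]])
def st():
    s=ctrl.observe();R=s["eef_rot"];p=(s["tool_pos"][:2]-T)@RF
    print("t",round(s["time_s"],2),"fix mm",np.round(p*1e3,1),"tcp z",np.round(s["tool_pos"][2]*1e3,1),"yaw_y",np.round(np.arctan2(R[1,1],R[0,1]),4),"tilt",np.round(R[:2,2],4),"F fix",np.round(np.r_[s["force"][:2]@RF,s["force"][2]],2),"gap",round(s["finger_gap"],2),"q",np.round(s["qpos"],2))
E
python3 -c "
from h import *;st()"
```

```text
t 1.7 fix mm [-222.5  226.6] tcp z 404.7 yaw_y -0.1376 tilt [0.0004 0.    ] F fix [ 1.05 -1.35 -0.08] gap -0.0 q [ 0.42 -0.04  1.87 -0.    1.3   0.56]
```

Call:
send_rows(
  motion=[
    [[0,0,0],[-44,24,0],1],
    [[0,0,0],[-44,24,0],1],
    [[0,0,0],[-44,24,0],1],
    [[0,0,0],[-44,24,0],1],
    [[0,0,0],[-44,24,0],1],
    [[0,0,0],[-44,24,0],1],
    [[0,0,0],[-44,24,0],1],
    [[0,0,0],[-44,24,0],1],
  ],
)

```text
time_s: 2.5
tool_pos: [0.4374, -0.1216, 0.4047]
eef_rot: [[0.139, 0.99, 0.0], [0.99, -0.139, 0.0], [0.0, 0.0, -1.0]]
force: [0.1, 1.2, -0.1]
finger_gap: 0.002
grasp_force: 0.0
```

Call:
send_rows(
  motion=[
    [[0,0,0],[-46,29,0],1],
    [[0,0,0],[0,0,34],1],
    [[0,0,0],[0,0,34],1],
    [[0,0,0],[0,0,33],1],
    [[0,0,0],[0,0,0],1],
    [[0,0,0],[0,0,0],1],
    [[0,0,0],[0,0,0],1],
  ],
)

```text
time_s: 3.2
tool_pos: [0.4584, -0.1654, 0.3055]
eef_rot: [[0.141, 0.99, 0.003], [0.99, -0.141, -0.002], [-0.001, 0.003, -1.0]]
force: [1.0, -0.2, 0.5]
finger_gap: -0.001
grasp_force: 0.0
```

```bash
python3 -c "
from h import *;st()
a=imaging.camera('scene');b=imaging.camera('top')
cv2.imwrite('pics/pre.png',np.hstack([cv2.resize(a[100:320,230:430,::-1],(400,440)),cv2.resize(b[175:315,310:430,::-1],(380,440))]))"
```

```text
t 3.2 fix mm [  -4.2 -165.6] tcp z 305.5 yaw_y -0.1414 tilt [ 0.0027 -0.0017] F fix [ 1.04 -0.08  0.49] gap -0.0 q [-0.58  0.24  1.82  0.    1.08 -0.43]
```

View pics/pre.png

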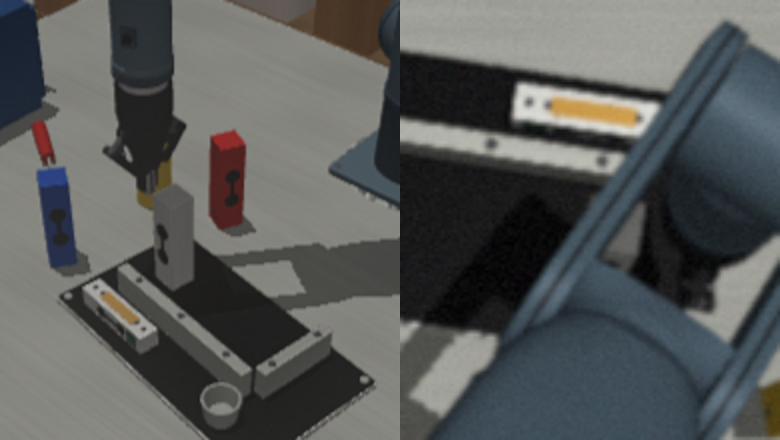

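The closed fingers stand just behind the blank at fingertip height about 132 mm, with the knuckles clear. Pushing along +y.

Call:
send_rows(
  motion=[
    [[0,0,0],[8,3,0],1],
    [[0,0,0],[8,0,0],1],
    [[0,0,0],[5,0,0],1],
    [[0,0,0],[5,0,0],1],
    [[0,0,0],[5,0,0],1],
    [[0,0,0],[5,0,0],1],
  ],
)

```text
time_s: 3.9
tool_pos: [0.4659, -0.1294, 0.3038]
eef_rot: [[0.142, 0.99, 0.0], [0.99, -0.142, -0.0], [-0.0, 0.0, -1.0]]
force: [-0.1, -1.2, -0.1]
finger_gap: 0.001
grasp_force: 0.3
```

```bash
python3 -c "
from h import *;st()
"
```

```text
t 3.9 fix mm [  -1.9 -129. ] tcp z 303.8 yaw_y -0.1427 tilt [ 0.0001 -0.0003] F fix [ 0.11 -1.22 -0.11] gap 0.0 q [-0.5   0.24  1.83 -0.    1.07 -0.36]
```

Call:
send_rows(
  motion=[
    [[0,0,0],[4,0,0],1],
    [[0,0,0],[4,0,0],1],
    [[0,0,0],[4,0,0],1],
    [[0,0,0],[4,0,0],1],
    [[0,0,0],[4,0,0],1],
  ],
)

```text
time_s: 4.4
tool_pos: [0.4686, -0.1097, 0.3037]
eef_rot: [[0.143, 0.99, -0.0], [0.99, -0.143, 0.0], [0.0, -0.0, -1.0]]
force: [1.2, 0.2, -0.5]
finger_gap: 0.002
grasp_force: 0.1
```

```bash
python3 -c "
from h import *;st()
cv2.imwrite('pics/tip.png',cv2.resize(imaging.camera('scene')[100:320,230:430,::-1],(500,550)))"
```

```text
t 4.4 fix mm [  -1.9 -109.1] tcp z 303.7 yaw_y -0.1431 tilt [-0.0001  0.0001] F fix [ 1.11  0.38 -0.52] gap 0.0 q [-0.46  0.23  1.84  0.    1.07 -0.32]
```

View pics/tip.png

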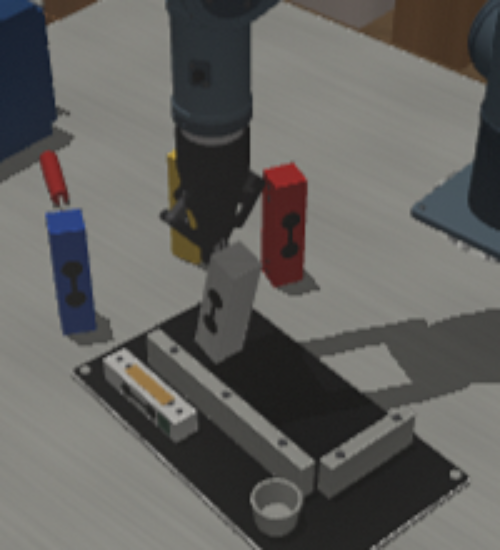

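The blank is tilting forward about its front foot edge, not sliding. Continuing past the balance point.

Call:
send_rows(
  motion=[
    [[0,0,0],[4,0,0],1],
    [[0,0,0],[4,0,0],1],
    [[0,0,0],[4,0,0],1],
    [[0,0,0],[4,0,0],1],
    [[0,0,0],[4,0,0],1],
    [[0,0,0],[0,0,0],1],
    [[0,0,0],[0,0,0],1],
    [[0,0,0],[0,0,0],1],
  ],
)

```text
time_s: 5.25
tool_pos: [0.4715, -0.0904, 0.3037]
eef_rot: [[0.143, 0.99, 0.0], [0.99, -0.143, -0.0], [-0.0, 0.0, -1.0]]
force: [0.6, -0.1, 0.6]
finger_gap: -0.001
grasp_force: 0.0
```

Call:
send_rows(
  motion=[
    [[0,0,0],[-10,0,-20],1],
    [[0,0,0],[0,-40,-10],1],
    [[0,0,0],[0,-40,0],1],
    [[0,0,0],[0,-40,0],1],
    [[0,0,0],[0,0,0],1],
    [[0,0,0],[0,0,0],1],
  ],
)

```text
time_s: 5.85
tool_pos: [0.351, -0.0832, 0.3342]
eef_rot: [[0.144, 0.99, 0.002], [0.99, -0.144, -0.001], [-0.001, 0.002, -1.0]]
force: [0.2, -1.0, 0.5]
finger_gap: -0.001
grasp_force: 0.0
```

```bash
python3 -c "
from h import *;st()
b=imaging.camera('top');cv2.imwrite('pics/top1.png',b[:,:,::-1])
cv2.imwrite('pics/lay.png',np.hstack([cv2.resize(imaging.camera('scene')[185:340,255:425,::-1],(340,310)),cv2.resize(b[175:300,240:415,::-1],(434,310))]))"
```

```text
t 5.85 fix mm [-122.2  -99.5] tcp z 334.2 yaw_y -0.1441 tilt [ 0.0016 -0.0009] F fix [ 0.35 -0.91  0.49] gap -0.0 q [-0.54 -0.03  2.05  0.    1.11 -0.4 ]
```

View pics/lay.png

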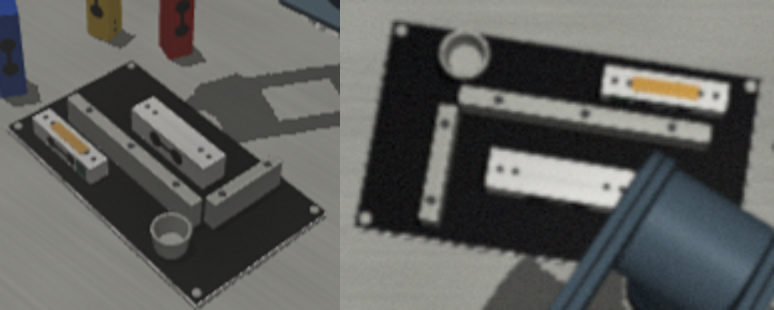

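The blank is lying with its bores sideways, its front end at about top (300,243). Measuring it now.

```bash
python3 - <<'E'
from h import *
im=cv2.imread("pics/top1.png");g=cv2.cvtColor(im,6)
m=np.zeros_like(g);m[230:262,296:352]=(g>140)[230:262,296:352]
k=max(cv2.findContours(m,0,1)[0],key=cv2.contourArea)
r=cv2.minAreaRect(k);bp=cv2.boxPoints(r);w=(ray("top",bp,.052)[:,:2]-T)@RF
print(bp,"\n",np.round(w*1e3,1))
E
```

```text
[[298.21625 249.70271]
 [300.75677 234.45946]
 [353.13513 243.1892 ]
 [350.5946  258.43243]] 
 [[-20.3  87.4]
 [ 19.5  87.6]
 [ 18.2 -46.9]
 [-21.5 -46.4]]
```

Call:
send_rows(
  motion=[
    [[0,0,-0.143],[0,0,0],1],
    [[0,0,-0.143],[0,0,0],1],
    [[0,0,-0.143],[0,0,0],1],
    [[0,0,-0.143],[0,0,0],1],
    [[0,0,-0.143],[0,0,0],1],
    [[0,0,-0.143],[0,0,0],1],
    [[0,0,-0.143],[0,0,0],1],
    [[0,0,-0.143],[0,0,0],1],
  ],
)

```text
time_s: 6.75
tool_pos: [0.3526, -0.0836, 0.3337]
eef_rot: [[-0.845, 0.534, 0.0], [0.534, 0.845, -0.0], [-0.0, 0.0, -1.0]]
force: [0.4, -0.4, 0.9]
finger_gap: -0.007
grasp_force: 0.0
```

Call:
send_rows(
  motion=[
    [[0,0,-0.143],[0,0,0],1],
    [[0,0,-0.143],[0,0,0],1],
    [[0,0,-0.143],[0,0,0],1],
    [[0,0,0],[-16,37,0],1],
    [[0,0,0],[-16,37,0],1],
    [[0,0,0],[-15,38,0],1],
    [[0,0,0],[0,0,0],1],
    [[0,0,0],[0,0,0],1],
  ],
)

```text
time_s: 7.55
tool_pos: [0.4145, 0.0219, 0.3333]
eef_rot: [[-0.991, 0.137, -0.001], [0.137, 0.991, -0.0], [0.001, -0.0, -1.0]]
force: [0.1, -0.9, -0.3]
finger_gap: -0.004
grasp_force: 0.0
```

```bash
python3 -c "
from h import *;st()"
```

```text
t 7.55 fix mm [-74.1  13.6] tcp z 333.3 yaw_y 1.4335 tilt [-0.0008 -0.0002] F fix [ 0.26 -0.86 -0.34] gap -0.0 q [-0.22  0.08  1.94 -0.    1.12 -1.65]
```

Call:
send_rows(
  motion=[
    [[0,0,0],[0,0,40],1],
    [[0,0,0],[0,0,40],1],
    [[0,0,0],[0,0,35],1],
    [[0,0,0],[0,0,15],1],
    [[0,0,0],[0,0,8],1],
    [[0,0,0],[0,0,0],1],
    [[0,0,0],[-10,0,0],1],
    [[0,0,0],[-10,0,0],1],
  ],
)

```text
time_s: 8.35
tool_pos: [0.4348, 0.0179, 0.1969]
eef_rot: [[-0.99, 0.141, 0.003], [0.141, 0.99, -0.001], [-0.003, -0.0, -1.0]]
force: [1.1, 0.5, 0.4]
finger_gap: 0.004
grasp_force: 0.0
```

Call:
send_rows(
  motion=[
    [[0,0,0],[-10,0,0],1],
    [[0,0,0],[-5,0,0],1],
    [[0,0,0],[-5,0,0],1],
    [[0,0,0],[-4,0,0],1],
    [[0,0,0],[-4,0,0],1],
    [[0,0,0],[-4,0,0],1],
    [[0,0,0],[-4,0,0],1],
    [[0,0,0],[-4,0,0],1],
  ],
)

```text
time_s: 9.15
tool_pos: [0.473, 0.0128, 0.1955]
eef_rot: [[-0.99, 0.14, -0.001], [0.14, 0.99, 0.0], [0.001, 0.0, -1.0]]
force: [-1.1, 0.7, -0.9]
finger_gap: 0.002
grasp_force: 0.6
```

```bash
python3 -c "
from h import *;st()"
```

```text
t 9.15 fix mm [-14.9  12.8] tcp z 195.5 yaw_y 1.43 tilt [-0.0005  0.0001] F fix [-1.2   0.52 -0.9 ] gap 0.0 q [-0.21  0.38  1.97 -0.    0.79 -1.64]
```

Call:
send_rows(
  motion=[
    [[0,0,0],[-3,0,0],1],
    [[0,0,0],[-3,0,0],1],
    [[0,0,0],[-2,0,0],1],
    [[0,0,0],[-2,0,0],1],
    [[0,0,0],[-2,0,0],1],
    [[0,0,0],[-2,0,0],1],
    [[0,0,0],[-1,0,0],1],
    [[0,0,0],[-1,0,0],1],
  ],
)

```text
time_s: 9.95
tool_pos: [0.4888, 0.0106, 0.1957]
eef_rot: [[-0.99, 0.14, -0.0], [0.14, 0.99, 0.0], [0.0, 0.0, -1.0]]
force: [-1.6, -0.7, 0.1]
finger_gap: -0.001
grasp_force: 0.7
```

```bash
python3 -c "
from h import *;st()"
```

```text
t 9.95 fix mm [ 1.  12.9] tcp z 195.7 yaw_y 1.43 tilt [-0.0001  0.    ] F fix [-1.48 -0.93  0.1 ] gap -0.0 q [-0.21  0.4   1.93  0.    0.81 -1.64]
```

Call:
send_rows(
  motion=[
    [[0,0,0],[-1,0,0],1],
    [[0,0,0],[-1,0,0],1],
    [[0,0,0],[-1,0,0],1],
    [[0,0,0],[-1,0,0],1],
  ],
)

```text
time_s: 10.35
tool_pos: [0.4928, 0.01, 0.1957]
eef_rot: [[-0.99, 0.14, -0.0], [0.14, 0.99, 0.0], [0.0, -0.0, -1.0]]
force: [-1.6, -0.4, 0.6]
finger_gap: 0.004
grasp_force: 0.8
```

Call:
send_rows(
  motion=[
    [[0,0,0],[-0.5,0,0],1],
    [[0,0,0],[-0.5,0,0],1],
  ],
)

```text
time_s: 10.55
tool_pos: [0.4938, 0.0099, 0.1958]
eef_rot: [[-0.99, 0.14, -0.0], [0.14, 0.99, -0.0], [0.0, -0.0, -1.0]]
force: [-1.7, 0.2, 0.4]
finger_gap: 0.001
grasp_force: 0.8
```

Call:
send_rows(
  motion=[
    [[0,0,0],[-0.5,0,0],1],
    [[0,0,0],[-0.5,0,0],1],
  ],
)

```text
time_s: 10.75
tool_pos: [0.4947, 0.0097, 0.1957]
eef_rot: [[-0.99, 0.14, -0.0], [0.14, 0.99, -0.0], [0.0, -0.0, -1.0]]
force: [-1.9, 0.3, 1.3]
finger_gap: 0.001
grasp_force: 0.8
```

Call:
send_rows(
  motion=[
    [[0,0,0],[-0.5,0,0],1],
    [[0,0,0],[-0.5,0,0],1],
  ],
)

```text
time_s: 10.95
tool_pos: [0.4958, 0.0096, 0.1957]
eef_rot: [[-0.99, 0.14, -0.0], [0.14, 0.99, 0.0], [0.0, -0.0, -1.0]]
force: [-1.2, 0.3, 1.1]
finger_gap: 0.003
grasp_force: 0.9
```

Call:
send_rows(
  motion=[
    [[0,0,0],[-0.5,0,0],1],
    [[0,0,0],[-0.5,0,0],1],
  ],
)

```text
time_s: 11.15
tool_pos: [0.4968, 0.0094, 0.1957]
eef_rot: [[-0.99, 0.14, -0.0], [0.14, 0.99, -0.0], [0.0, -0.0, -1.0]]
force: [-2.0, 0.3, 1.2]
finger_gap: -0.001
grasp_force: 0.9
```

Call:
send_rows(
  motion=[
    [[0,0,0],[-0.5,0,0],1],
    [[0,0,0],[0,0,0],1],
  ],
)

```text
time_s: 11.35
tool_pos: [0.4973, 0.0093, 0.1957]
eef_rot: [[-0.99, 0.14, 0.0], [0.14, 0.99, -0.0], [-0.0, -0.0, -1.0]]
force: [-1.6, -0.0, 0.2]
finger_gap: 0.0
grasp_force: 0.7
```

Call:
send_rows(
  motion=[
    [[0,0,0],[-0.5,0,0],1],
    [[0,0,0],[-0.5,0,0],1],
    [[0,0,0],[0,0,0],1],
  ],
)

```text
time_s: 11.65
tool_pos: [0.4981, 0.0093, 0.1957]
eef_rot: [[-0.99, 0.14, -0.0], [0.14, 0.99, 0.0], [0.0, 0.0, -1.0]]
force: [-2.0, 0.9, 1.1]
finger_gap: -0.001
grasp_force: 1.1
```

Call:
send_rows(
  motion=[
    [[0,0,0],[-0.5,0,0],1],
    [[0,0,0],[0,0,0],1],
  ],
)

```text
time_s: 11.85
tool_pos: [0.4983, 0.0093, 0.1956]
eef_rot: [[-0.99, 0.14, -0.001], [0.14, 0.99, 0.0], [0.001, 0.0, -1.0]]
force: [-4.5, 2.1, 2.1]
finger_gap: 0.0
grasp_force: 2.1
```

Call:
send_rows(
  motion=[
    [[0,0,0],[-0.5,0,0],1],
    [[0,0,0],[0,0,0],1],
  ],
)

```text
time_s: 12.05
tool_pos: [0.4984, 0.0092, 0.1955]
eef_rot: [[-0.99, 0.14, -0.002], [0.14, 0.99, 0.0], [0.002, -0.0, -1.0]]
force: [-5.8, 1.7, 3.7]
finger_gap: -0.003
grasp_force: 2.9
```

Call:
send_rows(
  motion=[
    [[0,0,0],[-0.5,0,0],1],
    [[0,0,0],[0,0,0],1],
  ],
)

```text
time_s: 12.25
tool_pos: [0.4986, 0.0092, 0.1954]
eef_rot: [[-0.99, 0.14, -0.003], [0.14, 0.99, 0.0], [0.003, -0.0, -1.0]]
force: [-7.0, -0.2, 4.3]
finger_gap: 0.002
grasp_force: 3.4
```

Contact with the fence, stiffness about 3 N/mm. Pressing to about 10 N and holding.

Call:
send_rows(
  motion=[
    [[0,0,0],[-0.5,0,0],1],
    [[0,0,0],[-0.5,0,0],1],
    [[0,0,0],[0,0,0],1],
    [[0,0,0],[0,0,0],1],
  ],
)

```text
time_s: 12.65
tool_pos: [0.4989, 0.0092, 0.1952]
eef_rot: [[-0.99, 0.14, -0.005], [0.14, 0.99, 0.001], [0.005, -0.0, -1.0]]
force: [-8.9, 0.3, 4.9]
finger_gap: -0.0
grasp_force: 4.5
```

Call:
send_rows(
  motion=[
    [[0,0,0],[-0.2,0,0],1],
    [[0,0,0],[0,0,0],1],
    [[0,0,0],[0,0,0],1],
    [[0,0,0],[0,0,0],1],
    [[0,0,0],[0,0,0],1],
    [[0,0,0],[0,0,0],1],
  ],
)

```text
time_s: 13.25
tool_pos: [0.499, 0.0092, 0.1952]
eef_rot: [[-0.99, 0.14, -0.006], [0.14, 0.99, 0.001], [0.006, -0.0, -1.0]]
force: [-9.6, 1.5, 5.5]
finger_gap: -0.002
grasp_force: 4.8
```

```bash
python3 -c "
from h import *;st()"
```

```text
t 13.25 fix mm [11.2 12.9] tcp z 195.2 yaw_y 1.4303 tilt [-0.0056  0.0007] F fix [-9.68  0.11  5.54] gap -0.0 q [-0.21  0.42  1.9  -0.    0.83 -1.64]
```

Fence press held at about 10 N. I'll retreat, lift, and go round behind the foot end.

Call:
send_rows(
  motion=[
    [[0,0,0],[3,0,0],1],
    [[0,0,0],[17,0,0],1],
    [[0,0,0],[22,0,-10],1],
    [[0,0,0],[0,0,-40],1],
    [[0,0,0],[0,0,-40],1],
    [[0,0,0],[0,0,-40],1],
    [[0,0,0.15],[0,0,0],1],
    [[0,0,0.15],[0,0,0],1],
  ],
)

```text
time_s: 14.05
tool_pos: [0.4605, 0.0145, 0.328]
eef_rot: [[-0.902, 0.432, 0.007], [0.432, 0.902, -0.002], [-0.007, 0.002, -1.0]]
force: [-0.3, -0.6, 0.4]
finger_gap: 0.0
grasp_force: 0.0
```

Call:
send_rows(
  motion=[
    [[0,0,0.143],[0,0,0],1],
    [[0,0,0.143],[0,0,0],1],
    [[0,0,0.143],[0,0,0],1],
    [[0,0,0.143],[0,0,0],1],
    [[0,0,0.143],[0,0,0],1],
    [[0,0,0.143],[0,0,0],1],
    [[0,0,0.143],[0,0,0],1],
    [[0,0,0.143],[0,0,0],1],
  ],
)

```text
time_s: 14.85
tool_pos: [0.4601, 0.0145, 0.3261]
eef_rot: [[0.02, 1.0, 0.003], [1.0, -0.02, -0.001], [-0.001, 0.003, -1.0]]
force: [-0.4, -0.1, -0.6]
finger_gap: -0.001
grasp_force: 0.0
```

Call:
send_rows(
  motion=[
    [[0,0,0.13],[0,0,0],1],
    [[0,0,0],[-40,20,0],1],
    [[0,0,0],[-40,20,0],1],
    [[0,0,0],[-40,20,0],1],
    [[0,0,0],[0,9,0],1],
    [[0,0,0],[0,0,0],1],
    [[0,0,0],[0,0,0],1],
  ],
)

```text
time_s: 15.55
tool_pos: [0.5102, -0.1133, 0.3255]
eef_rot: [[0.143, 0.99, -0.0], [0.99, -0.143, 0.0], [0.0, -0.0, -1.0]]
force: [-0.0, -0.0, -0.3]
finger_gap: 0.0
grasp_force: 0.0
```

```bash
python3 -c "
from h import *;st()
b=imaging.camera('top');cv2.imwrite('pics/top2.png',b[:,:,::-1])
cv2.imwrite('pics/lay2.png',np.hstack([cv2.resize(imaging.camera('scene')[150:340,230:430,::-1],(380,361)),cv2.resize(b[175:300,240:400,::-1],(400,361))]))"
```

```text
t 15.55 fix mm [  39.7 -106.7] tcp z 325.5 yaw_y -0.1437 tilt [-0.0001  0.0004] F fix [-0.01 -0.   -0.34] gap 0.0 q [-0.43  0.28  1.71  0.    1.15 -0.29]
```

View pics/lay2.png

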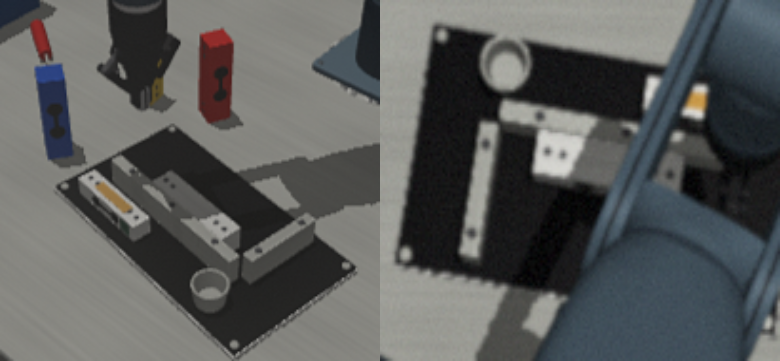

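The blank lies flush along the fence, about 40 mm short of the stop, and the gripper is behind its foot end. Descending, with a check on the vertical force because the knuckles pass over the fence.

Call:
send_rows(
  motion=[
    [[0,0,0],[0,-3,35],1],
    [[0,0,0],[0,0,35],1],
    [[0,0,0],[0,0,20],1],
    [[0,0,0],[0,0,10],1],
    [[0,0,0],[0,0,8],1],
    [[0,0,0],[0,0,0],1],
  ],
)

```text
time_s: 16.25
tool_pos: [0.5073, -0.113, 0.2175]
eef_rot: [[0.143, 0.99, -0.0], [0.99, -0.143, 0.0], [0.0, -0.0, -1.0]]
force: [-0.8, 0.2, 1.3]
finger_gap: 0.002
grasp_force: 0.0
```

Call:
send_rows(
  motion=[
    [[0,0,0],[0,0,5],1],
    [[0,0,0],[0,0,5],1],
    [[0,0,0],[0,0,4],1],
    [[0,0,0],[0,0,0],1],
  ],
)

```text
time_s: 16.65
tool_pos: [0.5072, -0.1135, 0.2034]
eef_rot: [[0.144, 0.99, -0.001], [0.99, -0.144, 0.0], [0.0, -0.001, -1.0]]
force: [-0.3, 0.3, -0.2]
finger_gap: 0.001
grasp_force: 0.0
```

```bash
python3 -c "
from h import *;st()"
```

```text
t 16.65 fix mm [  36.8 -107.3] tcp z 203.4 yaw_y -0.144 tilt [-0.0006  0.0002] F fix [-0.3   0.25 -0.22] gap 0.0 q [-0.43  0.43  1.85 -0.    0.86 -0.29]
```

Call:
send_rows(
  motion=[
    [[0,0,0],[7,0,0],1],
    [[0,0,0],[7,0,0],1],
    [[0,0,0],[6,0,0],1],
    [[0,0,0],[4,0,0],1],
    [[0,0,0],[4,0,0],1],
    [[0,0,0],[4,0,0],1],
    [[0,0,0],[4,0,0],1],
    [[0,0,0],[3,0,0],1],
  ],
)

```text
time_s: 17.45
tool_pos: [0.5131, -0.0747, 0.2038]
eef_rot: [[0.143, 0.99, 0.0], [0.99, -0.143, -0.0], [-0.0, 0.0, -1.0]]
force: [0.2, -1.7, 0.5]
finger_gap: 0.0
grasp_force: 0.9
```

Call:
send_rows(
  motion=[
    [[0,0,0],[3,0,0],1],
    [[0,0,0],[3,0,0],1],
    [[0,0,0],[3,0,0],1],
    [[0,0,0],[3,0,0],1],
    [[0,0,0],[3,0,0],1],
    [[0,0,0],[3,0,0],1],
  ],
)

```text
time_s: 18.05
tool_pos: [0.5156, -0.0569, 0.2038]
eef_rot: [[0.144, 0.99, 0.0], [0.99, -0.144, -0.0], [-0.0, 0.0, -1.0]]
force: [0.0, -1.9, 1.3]
finger_gap: 0.002
grasp_force: 0.9
```

```bash
python3 -c "
from h import *;st()"
```

```text
t 18.05 fix mm [ 37.1 -50.1] tcp z 203.8 yaw_y -0.144 tilt [ 0.0002 -0.0001] F fix [ 0.31 -1.85  1.25] gap 0.0 q [-0.33  0.43  1.85 -0.    0.86 -0.18]
```

Call:
send_rows(
  motion=[
    [[0,0,0],[2,0,0],1],
    [[0,0,0],[2,0,0],1],
    [[0,0,0],[2,0,0],1],
    [[0,0,0],[2,0,0],1],
    [[0,0,0],[2,0,0],1],
    [[0,0,0],[1,0,0],1],
    [[0,0,0],[1,0,0],1],
  ],
)

```text
time_s: 18.75
tool_pos: [0.5173, -0.0451, 0.2037]
eef_rot: [[0.143, 0.99, -0.0], [0.99, -0.143, -0.0], [-0.0, -0.0, -1.0]]
force: [-0.7, -1.6, 1.8]
finger_gap: 0.0
grasp_force: 0.9
```

Call:
send_rows(
  motion=[
    [[0,0,0],[1,0,0],1],
    [[0,0,0],[1,0,0],1],
  ],
)

```text
time_s: 18.95
tool_pos: [0.5176, -0.0432, 0.2037]
eef_rot: [[0.144, 0.99, -0.0], [0.99, -0.144, 0.0], [0.0, -0.0, -1.0]]
force: [0.3, -2.4, 0.7]
finger_gap: -0.002
grasp_force: 0.9
```

Call:
send_rows(
  motion=[
    [[0,0,0],[1,0,0],1],
    [[0,0,0],[1,0,0],1],
  ],
)

```text
time_s: 19.15
tool_pos: [0.5178, -0.0414, 0.2037]
eef_rot: [[0.143, 0.99, -0.0], [0.99, -0.143, -0.0], [-0.0, 0.0, -1.0]]
force: [-0.9, -6.6, -0.4]
finger_gap: -0.001
grasp_force: 3.4
```

Call:
send_rows(
  motion=[
    [[0,0,0],[1,0,0],1],
    [[0,0,0],[0,0,0],1],
  ],
)

```text
time_s: 19.35
tool_pos: [0.518, -0.0411, 0.2037]
eef_rot: [[0.143, 0.99, -0.0], [0.99, -0.143, -0.002], [-0.002, 0.0, -1.0]]
force: [-1.7, -7.6, 0.6]
finger_gap: -0.003
grasp_force: 3.8
```

```bash
python3 -c "
from h import *;st()"
```

```text
t 19.35 fix mm [ 37.2 -34.2] tcp z 203.7 yaw_y -0.1433 tilt [-0.0002 -0.002 ] F fix [-0.6  -7.76  0.6 ] gap -0.0 q [-0.29  0.43  1.85 -0.    0.86 -0.15]
```

Contact with the stop at about 7.7 N, with TCP y at -34 against -31 expected. Pressing to about 10 N and holding.

Call:
send_rows(
  motion=[
    [[0,0,0],[0.5,0,0],1],
    [[0,0,0],[0.4,0,0],1],
    [[0,0,0],[0,0,0],1],
    [[0,0,0],[0,0,0],1],
    [[0,0,0],[0,0,0],1],
    [[0,0,0],[0,0,0],1],
    [[0,0,0],[0,0,0],1],
    [[0,0,0],[0,0,0],1],
  ],
)

```text
time_s: 20.15
tool_pos: [0.5181, -0.0409, 0.2038]
eef_rot: [[0.143, 0.99, -0.0], [0.99, -0.143, -0.003], [-0.003, 0.0, -1.0]]
force: [-2.6, -11.7, 0.8]
finger_gap: 0.0
grasp_force: 5.6
```

Call:
send_rows(
  motion=[
    [[0,0,0],[-4,0,0],1],
    [[0,0,0],[-20,0,0],1],
    [[0,0,0],[-30,0,0],1],
    [[0,0,0],[0,0,-40],1],
    [[0,0,0],[0,0,-40],1],
    [[0,0,0],[0,-40,-20],1],
    [[0,0,0],[-10,-45,0],1],
    [[0,0,0],[-10,-45,0],1],
  ],
)

```text
time_s: 20.95
tool_pos: [0.3777, -0.0934, 0.3042]
eef_rot: [[0.142, 0.99, 0.002], [0.99, -0.142, -0.0], [0.0, 0.002, -1.0]]
force: [-0.5, -1.0, -0.5]
finger_gap: 0.001
grasp_force: 0.0
```

Call:
send_rows(
  motion=[
    [[0,0,0],[-45,0,0],1],
    [[0,0,0],[-45,0,0],1],
    [[0,0,0],[-45,0,0],1],
    [[0,0,0],[-45,0,0],1],
    [[0,0,0],[0,0,0],1],
    [[0,0,0],[0,0,0],1],
  ],
)

```text
time_s: 21.55
tool_pos: [0.3527, -0.2725, 0.3033]
eef_rot: [[0.146, 0.989, -0.0], [0.989, -0.146, 0.002], [0.002, -0.0, -1.0]]
force: [-0.6, 0.1, -0.7]
finger_gap: -0.003
grasp_force: 0.0
```

```bash
python3 - <<'E'
from h import *
st()
b=imaging.camera('top')[:,:,::-1];cv2.imwrite('pics/top3.png',b)
cv2.imwrite('pics/end.png',np.hstack([cv2.resize(imaging.camera('scene')[185:340,255:425,::-1],(340,310)),cv2.resize(b[175:300,240:415],(434,310),interpolation=2)]))
P=np.array([[.02,.13],[.06,.13],[.06,-.02],[.02,-.02]])
print("expected top px",proj("top",np.c_[P@RF.T+T,np.full(4,.052)]))
E
```

```text
t 21.55 fix mm [ -93.7 -286.6] tcp z 303.3 yaw_y -0.1466 tilt [-0.0002  0.0017] F fix [-0.62  0.05 -0.65] gap -0.0 q [-0.91  0.17  1.92  0.    1.05 -0.76]
expected top px [[284.29635323 231.67719168]
 [286.97067167 216.53283216]
 [345.12112442 225.60832111]
 [342.73775123 240.83843728]]
```

View pics/end.png

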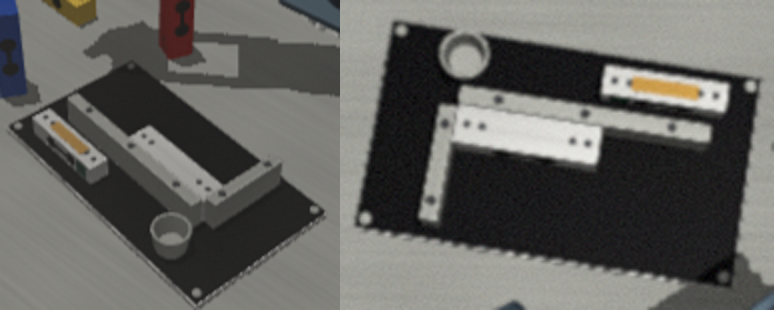

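The blank sits against both stops in both views, with nothing else moved. A quick numeric check, then hand in if it agrees.

```bash
python3 - <<'E'
from h import *
g=cv2.cvtColor(cv2.imread("pics/top3.png"),6)
m=np.zeros_like(g);m[215:245,280:350]=(g>165)[215:245,280:350]
k=max(cv2.findContours(m,0,1)[0],key=cv2.contourArea)
w=(ray("top",cv2.boxPoints(cv2.minAreaRect(k)),.052)[:,:2]-T)@RF
print(np.round(w*1e3,1),w.mean(0))
# angle of blank front edge (top-lit) vs fence near edge: per-column lower edge
def ang(z,x0,x1,lo,hi,th,first):
    pts=[]
    for x in range(x0,x1):
        c=np.where((g[lo:hi,x]>th))[0]
        if len(c):pts.append((x,lo+(c[0] if first else c[-1])))
    p=(ray("top",np.array(pts),z)[:,:2]-T)@RF
    v=cv2.fitLine(p.astype(np.float32),cv2.DIST_HUBER,0,.01,.01).ravel();return np.arctan(v[0]/v[1])
print("blank near edge",ang(.052,288,338,222,250,130,False),"fence far edge",ang(.058,292,380,200,232,100,True))
E
```

```text
[[ 55.7 151.8]
 [ 95.8 -23.3]
 [ 26.5 -38.3]
 [-13.1 135.3]] [0.04120518 0.05638535]
blank near edge 0.0022910398 fence far edge -0.3515602
```

```bash
python3 -c "
from bench import ctrl;print(ctrl.sign_off())"
```

```text
the job is handed in; nothing more can be done
None
```

The job is handed in (no verdict was returned): the blank was tipped over with its bores sideways, pressed about 10 N against the fence and about 12 N against the end stop, and left looking flush against both, with nothing else visibly moved.

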